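Snap the accessory box lid shut

TASK

Keep the polishing dust out of the accessory box: press down each of the four raised red sections around the lid's rim until all four have snapped shut, flush with the lid. Only press: leave the box standing where it is, without lifting, tipping or shoving it, and do not disturb the things around it.

Things in the scene. Friction and masses are not known exactly. Their poses are not given: they have to be found in the camera images.
- tub: Black box, lid on, loose on the bench, 0.6 to 1 kg: body 196 x 146 x 62 mm, lid 210 (x) x 160 (y) mm, lid top 70 mm above the bench. Origin: centre of its underside, on the bench; z up. The lid's grey middle panel (138 x 88 mm) and four grey corners (36 mm square) are fixed, flat at 70 mm; between the corners lie four red hinged rim sections, one per side.
- press_1 (a point): White 16 mm spot to press, on top of the red section on the box's +x side, a short side (84 mm long), midway along it and 25 mm out from the hinge. The section is 36 mm wide, 5 mm thick, hinged along its inner edge 36 mm in from the lid's edge. Spot height above the bench: about 78 mm raised, 70 mm shut. Its x axis points outwards, level when raised, 0.32 rad down when shut.
- section_1 (a joint): Hinge of the red section at press_1, rad: 0 = fully raised (outer edge about 11 mm up), 0.32 = shut and flush. Pressed at the spot it resists with 6 to 9 N at first and less further down; past about 0.21 it snaps shut by itself and stays; let go earlier it springs back up. All start raised.
- press_2 (a point): White 16 mm spot to press, on top of the red section on the box's +y side, a long side (134 mm long), midway along it and 25 mm out from the hinge. The section is 36 mm wide, 5 mm thick, hinged along its inner edge 36 mm in from the lid's edge. Spot height above the bench: about 78 mm raised, 70 mm shut. Its x axis points outwards, level when raised, 0.32 rad down when shut.
- section_2 (a joint): Hinge of the red section at press_2, rad: 0 = fully raised (outer edge about 11 mm up), 0.32 = shut and flush. Pressed at the spot it resists with 6 to 9 N at first and less further down; past about 0.21 it snaps shut by itself and stays; let go earlier it springs back up. All start raised.
- press_3 (a point): White 16 mm spot to press, on top of the red section on the box's -x side, the other short side (84 mm long), midway along it and 25 mm out from the hinge. The section is 36 mm wide, 5 mm thick, hinged along its inner edge 36 mm in from the lid's edge. Spot height above the bench: about 78 mm raised, 70 mm shut. Its x axis points outwards, level when raised, 0.32 rad down when shut.
- section_3 (a joint): Hinge of the red section at press_3, rad: 0 = fully raised (outer edge about 11 mm up), 0.32 = shut and flush. Pressed at the spot it resists with 6 to 9 N at first and less further down; past about 0.21 it snaps shut by itself and stays; let go earlier it springs back up. All start raised.
- press_4 (a point): White 16 mm spot to press, on top of the red section on the box's -y side, the other long side (134 mm long), midway along it and 25 mm out from the hinge. The section is 36 mm wide, 5 mm thick, hinged along its inner edge 36 mm in from the lid's edge. Spot height above the bench: about 78 mm raised, 70 mm shut. Its x axis points outwards, level when raised, 0.32 rad down when shut.
- section_4 (a joint): Hinge of the red section at press_4, rad: 0 = fully raised (outer edge about 11 mm up), 0.32 = shut and flush. Pressed at the spot it resists with 6 to 9 N at first and less further down; past about 0.21 it snaps shut by itself and stays; let go earlier it springs back up. All start raised.
- battery: Loose black cordless-tool battery pack, 75 x 55 x 60 mm high, standing near the box. Not part of the job. Origin: centre of its underside, z up.
- paste: Loose jar of polishing paste with an orange cap, 60 mm across, 62 mm high, near the box. Not part of the job. Origin: centre of its underside, z up.
- tube: Loose chromed tube offcut standing on end, 50 mm across, 80 mm high, near the box. Not part of the job. Origin: centre of its underside, z up.
- ball: Loose red polishing ball, 84 mm across, with a steel shank pointing up, 97 mm high in all, near the box. Not part of the job. Origin: centre of its underside, z up.

How it is judged:
By the outcome, as a careful person would: the job done as asked, in the order asked, and still so for the second after the job is handed in, with the robot touching nothing.
It also fails if it takes over 48 s, if anything falls off the work surface, if the arm or the gripper's body presses on something with over 40 N, if the wrist force passes 120 N, or if a joint passes its speed limit or range.

ROBOT

A 7-joint arm with a two-finger parallel gripper is mounted at the origin on the work surface. World frame = base frame: x ahead of the robot, y to its left, z up, the work surface at z = 0. Lengths are in m, angles in rad, forces in N, time in s.
With the tool pointing down it reaches from about 0.425 to 0.875 m from the base axis. Payload 8.4 kg.
Tool frame: the origin (TCP) lies on the centre line of the jaws, within the pads' length; the fingertips stand 17 mm ahead of it and the grasp point (between the pads) lies 2 mm behind it (finger_overhang is the distance from the TCP to the fingertips, in m); z points along the fingers, y is the direction in which the jaws open and shut (so a half turn about z gives the same grasp; the last joint's range is limited). The gripper opens to 87 mm and grips with 3 to 60 N. Pads are 19 mm wide; open, the fingers measure 117 mm over their backs; the gripper's body (75 mm by 190 mm) begins 51 mm behind the grasp point.
Start: joints at [-1.285, 0.333, 0.04, 1.465, -0.013, 1.343, -0.059], TCP at [0.244, 0.602, 0.24] pointing down, gripper open.
Joint ranges: [-2.58, 2.58], [-0.38, 2.09], [-1.3, 1.39], [0.25, 2.4], [-1.5, 4.64], [0.08, 2.09], [-2.65, 2.65]. Speed limits (rad/s): [2.22, 2.22, 2.79, 2.79, 3.14, 3.14, 3.14].

INTERFACE

Orientations are given as a 3x3 rotation matrix whose columns are the frame's x, y, z axes.
In Python, from rig import * gives the robot as it stands. The module is installed in compiled form; this text tells all that it offers.
- The arm moves only by the shell command python3 -m creep 'ROWS' [FORCE]. ROWS is JSON, a list of rows, each a list of 3 entries, a list of its own where there are three numbers: the opening, from 0 (shut) to 1 (fully open), then the shift along the tool's x, y, z in cm, then the turn, a rotation vector about the tool's x, y, z in degrees. A call has 1 to 10 rows; each row shifts and turns the pose as measured when the row begins, along the tool's axes as they then stand; what a row does not reach is not made up. A row lasts 1/10 s, in which the tool goes at most 50 mm and 8.59 degrees, less where a joint would pass 70% of its speed; a pose out of reach is approached as far as the arm can. A call is refused whole if a number of a shift passes 5 or a number of a turn 8.59, either way. A call with a gripper value outside its range is refused whole. The fingers move at their own pace and stop on an object; FORCE is the grip in N (left out, the last holds). Time passes only in rows, so rows that do not move let the fingers close. It gives the time, the measured TCP pose, the force and the opening at its end, in the units of the state.
- get_state(): the state, without advancing time (a new reading comes with each control period).
- snapshot(name): name is "scene" or "side" or "wrist"; returns the picture (480x640x3 uint8, red, green, blue); there is no depth.
- calibration(name): a dict with "mtx" (3x3 intrinsics, pixels), "R" (3x3) and "t" (3): a world point X has camera coordinates R X + t; the wrist camera has in their place "T_tool_cam" (4x4, takes a point from camera to tool coordinates, whose origin is the TCP and whose axes are the flange's). Camera axes: x right, y down, z forward; pixel columns grow to the right and rows downward; lengths in m; the calibration is good to about 2 mm. A picture is of the moment at which its call begins: read the wrist's pose just before it. calibration takes no time and is no camera call.
- close_job(): hands the job in, once; it reports no verdict.
The state is a dict: "time": time; "joints": joint angles; "joint_velocities": joint speeds; "tau": joint torques, N m; "tcp_pos": TCP position; "tool_rot": TCP orientation; "ft_force": force on the tool from outside, world axes, zero at the start; "torque": the same for the moment, N m; "width": finger opening in m.
Only numpy, scipy, OpenCV 4.12 (cv2) and the standard library are available. Lean on these libraries where they do the work, as an engineer would, in place of code of your own. Each camera call takes 0.05 s, during which the arm holds its last target.

## Working session

There is one attempt and no reset: what is moved stays moved. The work goes in short steps, Python scripts to look and compute and a shell command to move; the robot and the scene stay as the last step left them, time stands still between calls to the robot, and variables do not carry over. Pictures are saved under pics/ and viewed, and the job is handed in when it is done.

```bash
mkdir -p pics
python3 - <<'E'
from rig import *
import cv2,numpy as np
s=get_state();print({k:np.round(v,3).tolist() for k,v in s.items()})
for n in("scene","side","wrist"):
    cv2.imwrite(f"pics/{n}0.png",snapshot(n)[:,:,::-1]); c=calibration(n); print(n,{k:np.round(v,3).tolist() for k,v in c.items()})
E
```

```text
{'time': 0.0, 'joints': [-1.285, 0.334, 0.04, 1.466, -0.013, 1.343, -0.058], 'joint_velocities': [-0.001, 0.0, 0.002, 0.001, -0.0, 0.001, -0.0], 'tau': [-0.001, -65.637, 1.335, -40.379, -0.06, 0.045, 0.0], 'tcp_pos': [0.244, 0.602, 0.239], 'tool_rot': [[-0.927, 0.375, -0.001], [0.375, 0.927, -0.002], [-0.0, -0.002, -1.0]], 'ft_force': [-0.709, -0.11, -1.215], 'torque': [-0.033, 0.063, 0.059], 'width': 0.087}
scene {'mtx': [[438.176, 0.0, 322.96], [0.0, 438.176, 237.875], [0.0, 0.0, 1.0]], 'R': [[-0.737, 0.676, 0.0], [0.51, 0.557, -0.656], [-0.443, -0.483, -0.755]], 't': [0.428, -0.273, 1.141]}
side {'mtx': [[517.572, 0.0, 322.686], [0.0, 517.572, 229.796], [0.0, 0.0, 1.0]], 'R': [[-0.998, -0.068, 0.005], [-0.046, 0.625, -0.779], [0.05, -0.777, -0.627]], 't': [0.601, 0.079, 0.971]}
wrist {'mtx': [[335.653, 0.0, 311.321], [0.0, 335.653, 237.929], [0.0, 0.0, 1.0]], 'T_tool_cam': [[-0.0, -0.968, -0.252, 0.07], [1.0, 0.0, -0.001, -0.0], [0.001, -0.252, 0.968, -0.144], [0.0, 0.0, 0.0, 1.0]]}
```

View pics/scene0.png

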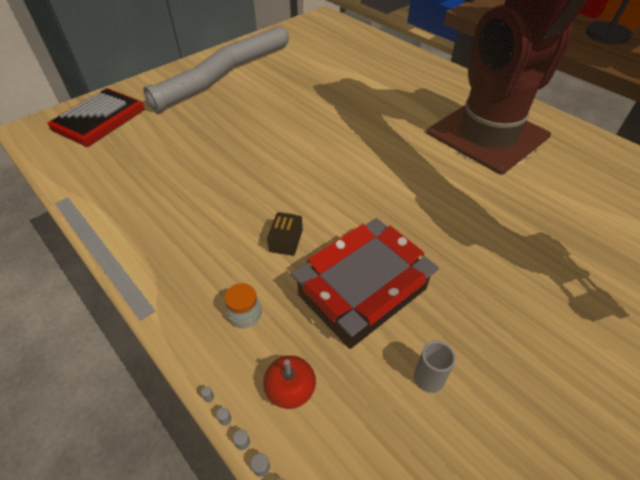

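View pics/side0.png

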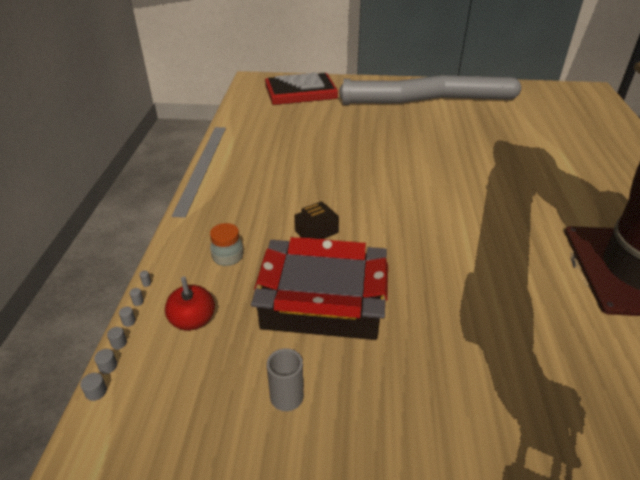

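View pics/wrist0.png

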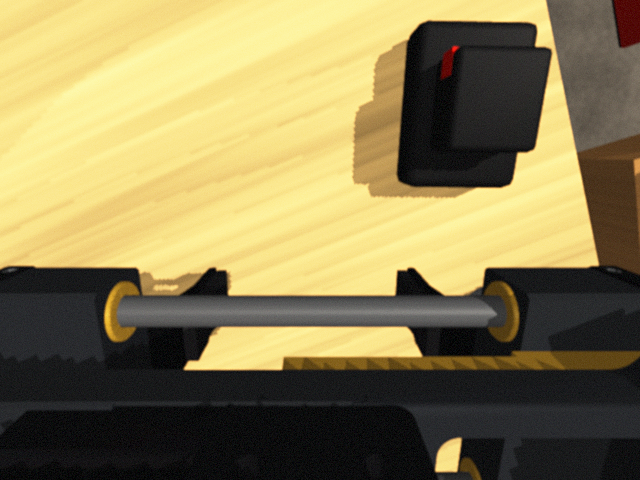

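The scene and side views both show the box with its four white spots, at about (340,244), (402,241), (325,295), (394,292) in scene and (327,244), (268,266), (378,275), (318,300) in side. I'll enlarge both for better readings.

Run:
```python
import cv2,numpy as np
a=cv2.imread("pics/scene0.png")[210:350,280:445];b=cv2.imread("pics/side0.png")[225:345,240:400]
cv2.imwrite("pics/sc_crop.png",cv2.resize(a,None,fx=4,fy=4,interpolation=cv2.INTER_CUBIC))
cv2.imwrite("pics/si_crop.png",cv2.resize(b,None,fx=4,fy=4,interpolation=cv2.INTER_CUBIC))
for n,o in(("scene",(280,210,445,350)),("side",(240,225,400,345))):
    im=cv2.imread(f"pics/{n}0.png").astype(int)
    m=np.zeros(im.shape[:2],np.uint8);x0,y0,x1,y1=o
    mm=(im.min(2)>130);m[y0:y1,x0:x1]=mm[y0:y1,x0:x1]
    k,l,st,c=cv2.connectedComponentsWithStats(m)
    print(n,[(c[i].round(1).tolist(),int(st[i,4])) for i in range(1,k) if st[i,4]>8])
```

```text
scene [([402.0, 240.7], 34), ([340.0, 244.0], 41), ([324.9, 295.0], 27)]
side [([326.8, 244.0], 40), ([267.8, 265.6], 18)]
```

View pics/sc_crop.png

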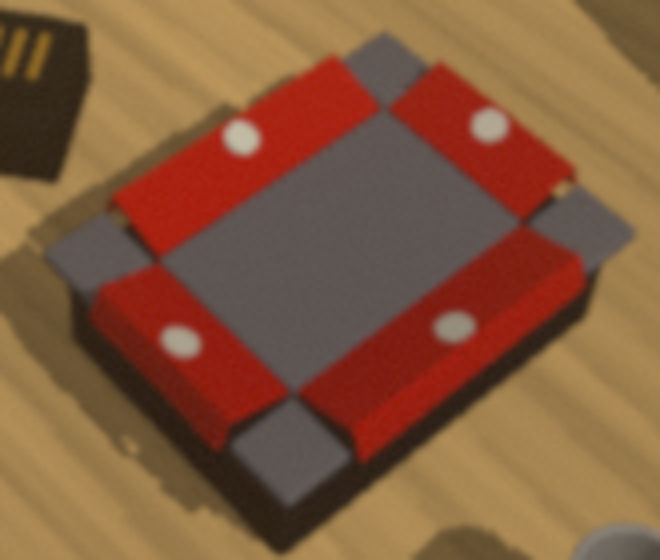

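View pics/si_crop.png

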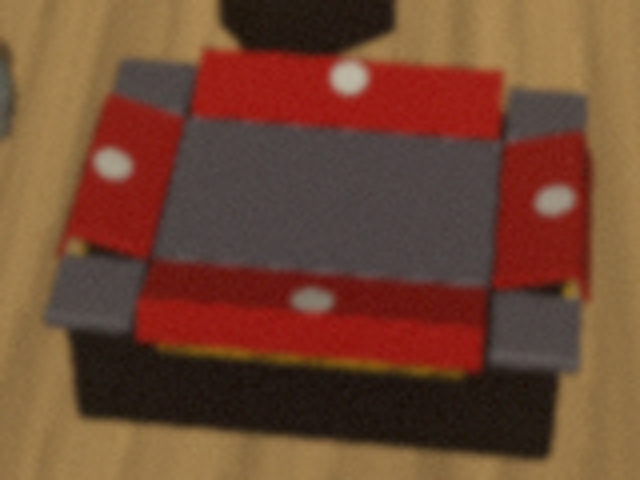

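```bash
cat > h.py <<'E'
from rig import *
import numpy as np,cv2
def P(n):
    c=calibration(n);return np.array(c["mtx"])@np.c_[np.array(c["R"]),np.array(c["t"])]
def tri(a,b):
    X=cv2.triangulatePoints(P("scene"),P("side"),np.array(a,float).T,np.array(b,float).T);return (X[:3]/X[3]).T
def ray(n,uv,z):
    c=calibration(n);K,R,t=map(np.array,(c["mtx"],c["R"],c["t"]));d=R.T@np.linalg.inv(K)@np.r_[uv,1];o=-R.T@t
    return o+d*(z-o[2])/d[2]
E
python3 - <<'E'
from h import *
sc=[(325,295.3),(393.6,291.7),(402.2,241.2),(340.2,244.3)]
si=[(268,265.8),(318,300),(378.5,275),(326.9,244.2)]
print(tri(sc,si).round(4))
A=np.array([ray("scene",p,.0775) for p in sc]);B=np.array([ray("side",p,.0775) for p in si])
print(A.round(4),B.round(4))
M=(A+B)/2
print(M.mean(0), [np.degrees(np.arctan2(*(d[:2][::-1]))) for d in (M[0]-M[2],M[1]-M[3])],np.linalg.norm(M[0]-M[2]),np.linalg.norm(M[1]-M[3]))
# others
for n,o in {"tube":((436,350),(285,358),.08),"ball shank":((287,363),(184,283),.097),"jar":((240,294),(225,232),.062),"batt":((287,222),(317,209),.06)}.items():
    print(n,ray("scene",o[0],o[2]).round(3),ray("side",o[1],o[2]).round(3))
E
```

```text
[[0.6863 0.1207 0.0794]
 [0.5976 0.1918 0.0789]
 [0.5031 0.129  0.0787]
 [0.5919 0.0588 0.0797]]
[[0.6871 0.1216 0.0775]
 [0.5987 0.193  0.0775]
 [0.5045 0.1305 0.0775]
 [0.5926 0.0597 0.0775]] [[0.6861 0.1169 0.0775]
 [0.5969 0.1887 0.0775]
 [0.5021 0.1257 0.0775]
 [0.5913 0.0542 0.0775]]
[0.59491685 0.12379    0.0775    ] [np.float64(-2.7546515765798874), np.float64(87.50333606554564)] 0.18352642189580912 0.1340561034013728
tube [0.632 0.306 0.08 ] [0.634 0.304 0.08 ]
ball shank [0.813 0.179 0.097] [0.806 0.186 0.097]
jar [0.784 0.015 0.062] [0.783 0.015 0.062]
batt [ 0.619 -0.061  0.06 ] [ 0.618 -0.072  0.06 ]
```

Box centre is near (0.595, 0.124), yaw about -2.7°. First I shut the gripper and turn so that the jaw line runs along the long sides.

```bash
python3 -m creep '[[0,[0,0,0],[0,0,7.86]],[0,[0,0,0],[0,0,7.86]],[0,[0,0,0],[0,0,7.86]],[0,[0,0,0],[0,0,7.86]],[0,[0,0,0],[0,0,7.86]],[0,[0,0,0],[0,0,7.86]],[0,[0,0,0],[0,0,7.86]],[0,[0,0,0],[0,0,7.86]],[0,[0,0,0],[0,0,7.86]],[0,[0,0,0],[0,0,0]]]' 20
cat >> h.py <<'E'
T={1:(.6865,.120),2:(.5977,.1912),3:(.5032,.1287),4:(.592,.0577)}
def go(k,ztip=None,xy=None):
    s=get_state();R=np.array(s["tool_rot"]);p=np.array(s["tcp_pos"])
    g=np.r_[T[k] if xy is None else xy,(p[2] if ztip is None else ztip+.017)]
    print("t",round(s["time"],2),"tcp",p.round(4),"w",round(s["width"],4),"yaw_y",np.degrees(np.arctan2(R[1,1],R[0,1])).round(2),"zaxis",R[:,2].round(3),"F",np.round(s["ft_force"],1))
    print("shift cm",(100*R.T@(g-p)).round(2))
E
python3 -c "
from h import *
go(2)"
```

```text
time: 1.15
tcp_pos: [0.2432, 0.6003, 0.2349]
tool_rot: [[0.098, 0.995, -0.003], [0.995, -0.098, -0.008], [-0.008, -0.002, -1.0]]
ft_force: [0.6, -1.0, 0.7]
width: 0.0149
t 1.15 tcp [0.2432 0.6003 0.2349] w 0.0149 yaw_y -5.63 zaxis [-0.003 -0.008 -1.   ] F [ 0.6 -1.   0.7]
shift cm [-37.24  39.29   0.23]
```

```bash
python3 -m creep '[[0,[-3.4,3.6,0],[0,0,-2.9]],[0,[-3.4,3.6,0],[0,0,0]],[0,[-3.4,3.6,0],[0,0,0]],[0,[-3.4,3.6,0],[0,0,0]],[0,[-3.4,3.6,0],[0,0,0]],[0,[-3.4,3.6,0],[0,0,0]],[0,[-3.4,3.6,0],[0,0,0]],[0,[-3.4,3.6,0],[0,0,0]],[0,[-3.4,3.6,0],[0,0,0]],[0,[0,0,0],[0,0,0]]]'
python3 -c "
from h import *
go(2,.11)"
```

```text
time: 2.15
tcp_pos: [0.5609, 0.2783, 0.2341]
tool_rot: [[-0.009, 1.0, -0.003], [1.0, 0.009, -0.01], [-0.01, -0.003, -1.0]]
ft_force: [-1.5, -0.4, 0.1]
width: 0.0004
t 2.15 tcp [0.5609 0.2783 0.2341] w 0.0004 yaw_y 0.53 zaxis [-0.003 -0.01  -1.   ] F [-1.5 -0.4  0.1]
shift cm [-8.63  3.63 10.78]
```

```bash
python3 -m creep '[[0,[-4,1.8,0],[0,0.5,3]],[0,[-4,1.8,0],[0,0,0]],[0,[0,0,0],[0,0,0]],[0,[0,0,3],[0,0,0]],[0,[0,0,3],[0,0,0]],[0,[0,0,2],[0,0,0]],[0,[0,0,0],[0,0,0]],[0,[0,0,0],[0,0,0]]]'
python3 -c "
from h import *
go(2,.09)"
```

```text
time: 2.95
tcp_pos: [0.5963, 0.196, 0.1519]
tool_rot: [[0.017, 1.0, -0.003], [1.0, -0.017, -0.001], [-0.001, -0.003, -1.0]]
ft_force: [-0.3, -0.3, -0.6]
width: 0.0006
t 2.95 tcp [0.5963 0.196  0.1519] w 0.0006 yaw_y -0.97 zaxis [-0.003 -0.001 -1.   ] F [-0.3 -0.3 -0.6]
shift cm [-0.47  0.16  4.49]
```

```bash
python3 -m creep '[[0,[-0.5,0.2,1.5],[0,0,1.5]],[0,[0,0,1.5],[0,0,0]],[0,[0,0,1],[0,0,0]],[0,[0,0,0],[0,0,0]],[0,[0,0,0],[0,0,0]]]'
cat >> h.py <<'E'
def pics(tag):
    a=snapshot("scene")[170:390,240:500,::-1];b=snapshot("side")[180:400,200:460,::-1]
    cv2.imwrite(f"pics/{tag}.png",cv2.resize(np.hstack([a,b]),(799,338),interpolation=cv2.INTER_CUBIC))
E
python3 -c "
from h import *
go(2,.09);pics('p2a')"
```

```text
time: 3.45
tcp_pos: [0.5994, 0.1916, 0.1109]
tool_rot: [[0.042, 0.999, -0.0], [0.999, -0.042, 0.0], [0.0, -0.0, -1.0]]
ft_force: [0.1, -0.3, 0.0]
width: 0.0004
t 3.45 tcp [0.5994 0.1916 0.1109] w 0.0004 yaw_y -2.4 zaxis [-0.  0. -1.] F [ 0.1 -0.3  0. ]
shift cm [-0.05 -0.17  0.39]
```

View pics/p2a.png

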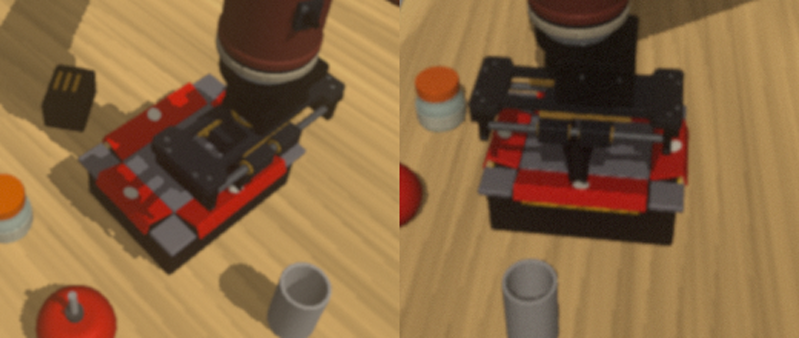

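The tip sits directly over the +y spot, about 15 mm above it in both views. Pressing now.

```bash
python3 -m creep '[[0,[0,-0.1,0.5],[0,0,0]],[0,[0,0,0.4],[0,0,0]],[0,[0,0,0.3],[0,0,0]],[0,[0,0,0.3],[0,0,0]],[0,[0,0,0.3],[0,0,0]],[0,[0,0,0.2],[0,0,0]]]'
python3 -c "
from h import *
go(2,.0705)"
```

```text
time: 4.15
tcp_pos: [0.5994, 0.194, 0.0923]
tool_rot: [[0.04, 0.999, 0.003], [0.999, -0.04, 0.004], [0.004, 0.003, -1.0]]
ft_force: [-1.8, 0.9, 1.4]
width: 0.0004
t 4.15 tcp [0.5994 0.194  0.0923] w 0.0004 yaw_y -2.32 zaxis [ 0.003  0.004 -1.   ] F [-1.8  0.9  1.4]
shift cm [-0.28 -0.16  0.48]
```

```bash
python3 -m creep '[[0,[0,0,0.3],[0,0,0]],[0,[0,0,0.3],[0,0,0]],[0,[0,0,0.2],[0,0,0]]]'
python3 -c "
from h import *
go(2,.0705)"
```

```text
time: 4.45
tcp_pos: [0.5997, 0.1941, 0.0869]
tool_rot: [[0.04, 0.999, 0.003], [0.999, -0.04, 0.006], [0.006, 0.003, -1.0]]
ft_force: [-14.6, -2.2, 33.4]
width: 0.0006
t 4.45 tcp [0.5997 0.1941 0.0869] w 0.0006 yaw_y -2.32 zaxis [ 0.003  0.006 -1.   ] F [-14.6  -2.2  33.4]
shift cm [-0.29 -0.19 -0.06]
```

Tip at 69.9 mm, and it has bottomed at 33 N. Lifting and looking.

```bash
python3 -m creep '[[0,[0,0,-1],[0,0,0]],[0,[0,0,-2],[0,0,0]],[0,[0,0,-2],[0,0,0]],[0,[0,0,-2],[0,0,0]],[0,[0,0,0],[0,0,0]]]'
python3 -c "
from h import *
go(4);pics('p2b')"
```

```text
time: 4.95
tcp_pos: [0.5995, 0.1917, 0.1586]
tool_rot: [[0.042, 0.999, 0.003], [0.999, -0.042, 0.003], [0.003, 0.003, -1.0]]
ft_force: [0.7, -0.6, 0.9]
width: 0.0005
t 4.95 tcp [0.5995 0.1917 0.1586] w 0.0005 yaw_y -2.42 zaxis [ 0.003  0.003 -1.   ] F [ 0.7 -0.6  0.9]
shift cm [-13.42  -0.19  -0.05]
```

View pics/p2b.png

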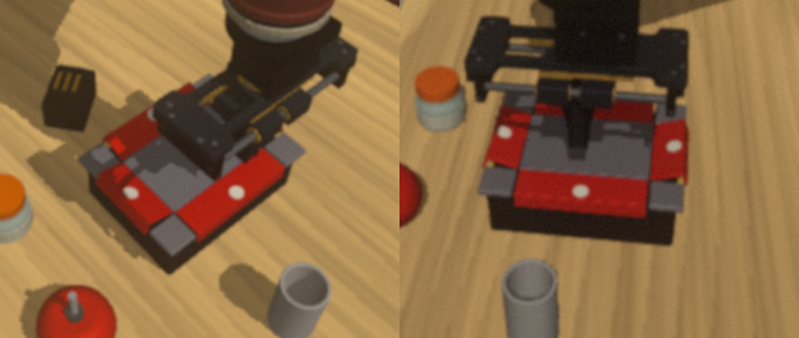

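The +y section is flush and the box hasn't visibly moved. Next is -y.

```bash
python3 -m creep '[[0,[-4.5,-0.1,0],[0,0,0]],[0,[-4.5,0,0],[0,0,0]],[0,[-4,0,0],[0,0,0]],[0,[0,0,0],[0,0,0]],[0,[0,0,0],[0,0,0]]]'
python3 -c "
from h import *
go(4,.09)"
```

```text
time: 5.55
tcp_pos: [0.5882, 0.0582, 0.1485]
tool_rot: [[0.039, 0.999, -0.009], [0.999, -0.039, -0.001], [-0.001, -0.009, -1.0]]
ft_force: [-0.2, 0.3, -0.4]
width: 0.0005
t 5.55 tcp [0.5882 0.0582 0.1485] w 0.0005 yaw_y -2.23 zaxis [-0.009 -0.001 -1.   ] F [-0.2  0.3 -0.4]
shift cm [-0.03  0.42  4.15]
```

```bash
python3 -m creep '[[0,[0,0.4,1.5],[-0.5,0,0]],[0,[0,0,1.5],[0,0,0]],[0,[0,0,1],[0,0,0]],[0,[0,0,0],[0,0,0]],[0,[0,0,0],[0,0,0]]]'
python3 -c "
from h import *
go(4,.0705)"
```

```text
time: 6.05
tcp_pos: [0.5905, 0.061, 0.1033]
tool_rot: [[0.036, 0.999, -0.005], [0.999, -0.036, -0.002], [-0.003, -0.005, -1.0]]
ft_force: [-0.5, -0.9, 0.4]
width: 0.001
t 6.05 tcp [0.5905 0.061  0.1033] w 0.001 yaw_y -2.04 zaxis [-0.005 -0.002 -1.   ] F [-0.5 -0.9  0.4]
shift cm [-0.32  0.17  1.58]
```

```bash
python3 -m creep '[[0,[-0.4,0.1,0],[0,0,0]],[0,[0,0,0],[0,0,0]],[0,[0,0,0.4],[0,0,0]],[0,[0,0,0.3],[0,0,0]],[0,[0,0,0.3],[0,0,0]],[0,[0,0,0.2],[0,0,0]]]'
python3 -c "
from h import *
go(4,.0705)"
```

```text
time: 6.65
tcp_pos: [0.5927, 0.0559, 0.0932]
tool_rot: [[0.036, 0.999, -0.002], [0.999, -0.036, -0.002], [-0.002, -0.002, -1.0]]
ft_force: [-0.7, -0.8, 3.4]
width: 0.0002
t 6.65 tcp [0.5927 0.0559 0.0932] w 0.0002 yaw_y -2.05 zaxis [-0.002 -0.002 -1.   ] F [-0.7 -0.8  3.4]
shift cm [ 0.18 -0.07  0.57]
```

```bash
python3 -m creep '[[0,[0,0,0.3],[0,0,0]],[0,[0,0,0.3],[0,0,0]],[0,[0,0,0.1],[0,0,0]]]'
python3 -c "
from h import *
go(4,.0705)"
```

```text
time: 6.95
tcp_pos: [0.593, 0.0559, 0.0871]
tool_rot: [[0.036, 0.999, -0.001], [0.999, -0.036, -0.001], [-0.001, -0.001, -1.0]]
ft_force: [-9.0, -2.1, 23.4]
width: 0.0006
t 6.95 tcp [0.593  0.0559 0.0871] w 0.0006 yaw_y -2.07 zaxis [-0.001 -0.001 -1.   ] F [-9.  -2.1 23.4]
shift cm [ 0.18 -0.11 -0.04]
```

Bottomed at 70.1 mm. Lifting, then turning 90° for the short sides.

```bash
python3 -m creep '[[0,[0,0,-1],[0,0,0]],[0,[0,0,-3],[0,0,0]],[0,[0,0,-3],[0,0,0]],[0,[0,0,-1],[0,0,0]],[0,[0,0,0],[0,0,0]]]'
python3 -m creep '[[0,[0,0,0],[0,0,-8]],[0,[0,0,0],[0,0,-8]],[0,[0,0,0],[0,0,-8]],[0,[0,0,0],[0,0,-8]],[0,[0,0,0],[0,0,-8]],[0,[0,0,0],[0,0,-8]],[0,[0,0,0],[0,0,-8]],[0,[0,0,0],[0,0,-8]],[0,[0,0,0],[0,0,-8]],[0,[0,0,0],[0,0,-8]]]'
python3 -c "
from h import *
go(3)"
```

```text
time: 7.45
tcp_pos: [0.5926, 0.057, 0.1685]
tool_rot: [[0.035, 0.999, -0.003], [0.999, -0.035, -0.001], [-0.001, -0.002, -1.0]]
ft_force: [-0.6, -0.1, -0.2]
width: 0.0003
time: 8.45
tcp_pos: [0.5866, 0.0589, 0.1527]
tool_rot: [[-0.988, 0.152, -0.019], [0.152, 0.988, -0.003], [0.018, -0.006, -1.0]]
ft_force: [-0.0, 0.1, 0.2]
width: 0.0004
t 8.45 tcp [0.5866 0.0589 0.1527] w 0.0004 yaw_y 81.25 zaxis [-0.019 -0.003 -1.   ] F [-0.   0.1  0.2]
shift cm [9.3  5.63 0.13]
```

```bash
python3 -m creep '[[0,[3.5,2,-1],[0,-1,-4.5]],[0,[3,2,0],[0,0,0]],[0,[2.5,1.2,0],[0,0,0]],[0,[0,0,0],[0,0,0]],[0,[0,0,0],[0,0,0]]]'
python3 -c "
from h import *
go(3,.09);pics('p4b')"
```

```text
time: 8.95
tcp_pos: [0.4966, 0.1208, 0.1546]
tool_rot: [[-0.998, 0.064, -0.01], [0.064, 0.998, -0.009], [0.01, -0.009, -1.0]]
ft_force: [-0.0, -0.7, 0.5]
width: 0.0004
t 8.95 tcp [0.4966 0.1208 0.1546] w 0.0004 yaw_y 86.31 zaxis [-0.01  -0.009 -1.   ] F [-0.  -0.7  0.5]
shift cm [-0.65  0.87  4.75]
```

View pics/p4b.png

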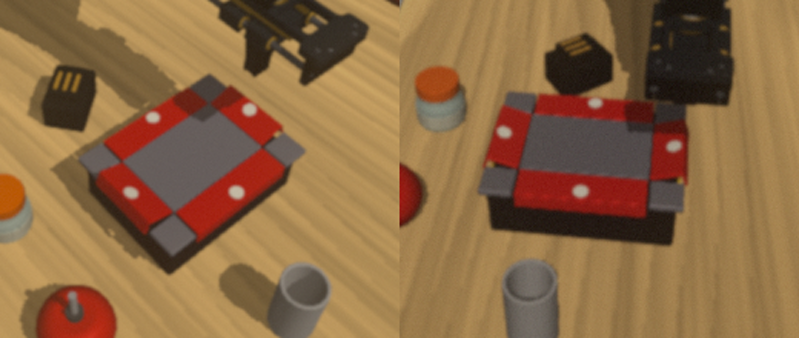

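Both long sections are flush. Now I align over the -x spot.

```bash
python3 -m creep '[[0,[-0.6,0.8,1],[-0.5,-0.5,-1]],[0,[0,0,1.5],[0,0,0]],[0,[0,0,1],[0,0,0]],[0,[0,0,0],[0,0,0]],[0,[0,0,0],[0,0,0]]]'
python3 -c "
from h import *
go(3,.09)"
```

```text
time: 9.55
tcp_pos: [0.507, 0.1248, 0.1174]
tool_rot: [[-0.999, 0.054, -0.0], [0.054, 0.999, -0.002], [0.0, -0.002, -1.0]]
ft_force: [-0.5, -0.2, 0.2]
width: 0.0005
t 9.55 tcp [0.507  0.1248 0.1174] w 0.0005 yaw_y 86.93 zaxis [-0.    -0.002 -1.   ] F [-0.5 -0.2  0.2]
shift cm [0.4  0.37 1.04]
```

```bash
python3 -m creep '[[0,[0.5,0.3,0.5],[0,0,0]],[0,[0,0,0.5],[0,0,0]],[0,[0,0,0],[0,0,0]],[0,[0,0,0],[0,0,0]]]'
python3 -c "
from h import *
go(3,.0705)"
```

```text
time: 9.95
tcp_pos: [0.5025, 0.1282, 0.1077]
tool_rot: [[-0.999, 0.054, 0.001], [0.054, 0.999, -0.002], [-0.001, -0.001, -1.0]]
ft_force: [0.3, 0.0, 1.3]
width: 0.0008
t 9.95 tcp [0.5025 0.1282 0.1077] w 0.0008 yaw_y 86.9 zaxis [ 0.001 -0.002 -1.   ] F [0.3 0.  1.3]
shift cm [-0.07  0.05  2.02]
```

```bash
python3 -m creep '[[0,[0,0,0.6],[0,0,0]],[0,[0,0,0.4],[0,0,0]],[0,[0,0,0.3],[0,0,0]],[0,[0,0,0.2],[0,0,0]],[0,[0,0,0.2],[0,0,0]]]'
python3 -c "
from h import *
go(3,.0705)"
```

```text
time: 10.45
tcp_pos: [0.5025, 0.1286, 0.0904]
tool_rot: [[-0.999, 0.054, 0.001], [0.054, 0.999, -0.001], [-0.001, -0.001, -1.0]]
ft_force: [0.0, 0.9, 0.8]
width: 0.0004
t 10.45 tcp [0.5025 0.1286 0.0904] w 0.0004 yaw_y 86.92 zaxis [ 0.001 -0.001 -1.   ] F [0.  0.9 0.8]
shift cm [-0.07  0.01  0.29]
```

```bash
python3 -m creep '[[0,[0,0,0.2],[0,0,0]],[0,[0,0,0.1],[0,0,0]],[0,[0,0,0.1],[0,0,0]]]'
python3 -c "
from h import *
go(3,.0705)"
```

```text
time: 10.75
tcp_pos: [0.5026, 0.1286, 0.087]
tool_rot: [[-0.999, 0.054, 0.001], [0.054, 0.999, -0.001], [-0.001, -0.0, -1.0]]
ft_force: [-8.2, -1.7, 21.5]
width: 0.0004
t 10.75 tcp [0.5026 0.1286 0.087 ] w 0.0004 yaw_y 86.9 zaxis [ 0.001 -0.001 -1.   ] F [-8.2 -1.7 21.5]
shift cm [-0.06  0.02 -0.05]
```

Bottomed gently at 21 N. Lifting and moving to +x.

```bash
python3 -m creep '[[0,[0,0,-1],[0,0,0]],[0,[0,0,-3],[0,0,0]],[0,[0,0,-3],[0,0,0]],[0,[-4.5,0.1,0],[0,0,0]],[0,[-4.5,0.1,0],[0,0,0]],[0,[-4.5,0,0],[0,0,0]],[0,[-4,0,0],[0,0,0]],[0,[0,0,0],[0,0,0]],[0,[0,0,0],[0,0,0]]]'
python3 -c "
from h import *
go(1,.09)"
```

```text
time: 11.65
tcp_pos: [0.6842, 0.1218, 0.1625]
tool_rot: [[-0.999, 0.051, 0.006], [0.051, 0.999, 0.001], [-0.006, 0.001, -1.0]]
ft_force: [-0.3, -1.2, -0.4]
width: 0.0004
t 11.65 tcp [0.6842 0.1218 0.1625] w 0.0004 yaw_y 87.08 zaxis [ 0.006  0.001 -1.   ] F [-0.3 -1.2 -0.4]
shift cm [-0.21 -0.17  5.55]
```

```bash
python3 -m creep '[[0,[-0.2,-0.2,1.5],[0,0.3,0]],[0,[0,0,2],[0,0,0]],[0,[0,0,1.5],[0,0,0]],[0,[0,0,0],[0,0,0]],[0,[0,0,0],[0,0,0]]]'
python3 -c "
from h import *
go(1,.0705);pics('p1a')"
```

```text
time: 12.15
tcp_pos: [0.6829, 0.12, 0.1093]
tool_rot: [[-0.999, 0.05, -0.002], [0.05, 0.999, 0.002], [0.002, 0.002, -1.0]]
ft_force: [-0.1, -0.6, 0.4]
width: 0.0007
t 12.15 tcp [0.6829 0.12   0.1093] w 0.0007 yaw_y 87.14 zaxis [-0.002  0.002 -1.   ] F [-0.1 -0.6  0.4]
shift cm [-0.37  0.01  2.18]
```

View pics/p1a.png

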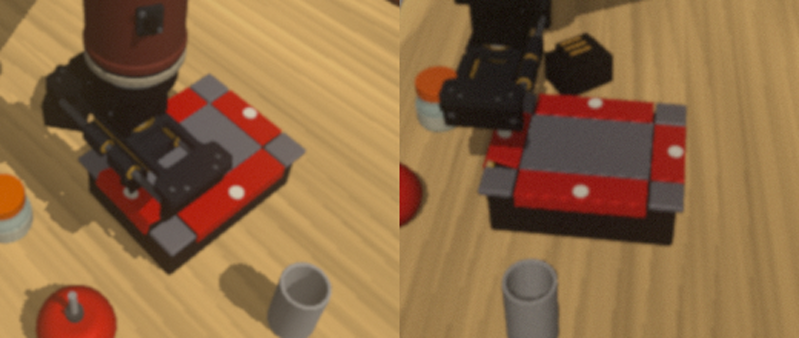

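The other three are flush, and the tip is just above the +x spot. The gripper is clear of the jar and the ball. Pressing.

```bash
python3 -m creep '[[0,[-0.4,0,0],[0,0,0]],[0,[0,0,0.5],[0,0,0]],[0,[0,0,0.4],[0,0,0]],[0,[0,0,0.3],[0,0,0]],[0,[0,0,0.2],[0,0,0]],[0,[0,0,0.2],[0,0,0]]]'
python3 -c "
from h import *
go(1,.0705)"
```

```text
time: 12.85
tcp_pos: [0.6897, 0.1203, 0.0962]
tool_rot: [[-0.999, 0.05, 0.004], [0.05, 0.999, 0.004], [-0.004, 0.004, -1.0]]
ft_force: [-0.5, -0.1, 5.9]
width: 0.0002
t 12.85 tcp [0.6897 0.1203 0.0962] w 0.0002 yaw_y 87.15 zaxis [ 0.004  0.004 -1.   ] F [-0.5 -0.1  5.9]
shift cm [ 0.32 -0.05  0.87]
```

```bash
python3 -m creep '[[0,[0,0,0.3],[0,0,0]],[0,[0,0,0.3],[0,0,0]],[0,[0,0,0.2],[0,0,0]],[0,[0,0,0.2],[0,0,0]]]'
python3 -c "
from h import *
go(1,.0705)"
```

```text
time: 13.25
tcp_pos: [0.6908, 0.1202, 0.087]
tool_rot: [[-0.999, 0.05, 0.007], [0.05, 0.999, 0.004], [-0.007, 0.004, -1.0]]
ft_force: [-7.1, -1.3, 21.9]
width: 0.0005
t 13.25 tcp [0.6908 0.1202 0.087 ] w 0.0005 yaw_y 87.14 zaxis [ 0.007  0.004 -1.   ] F [-7.1 -1.3 21.9]
shift cm [ 0.43 -0.04 -0.05]
```

Bottomed. I'll lift straight up and back off toward the robot for an unobstructed look.

```bash
python3 -m creep '[[0,[0,0,-1],[0,0,0]],[0,[0,0,-3],[0,0,0]],[0,[0,0,-4],[0,0,0]],[0,[0,0,-5],[0,0,0]],[0,[3,0,-4],[0,0,0]],[0,[4,0,-2],[0,0,0]],[0,[4,0,-2],[0,0,0]],[0,[4,0,-2],[0,0,0]],[0,[4,0,-1],[0,0,0]],[0,[0,0,0],[0,0,0]]]'
python3 - <<'E'
from h import *
go(1)
a=snapshot("scene")[:,:,::-1].copy();b=snapshot("side")[:,:,::-1].copy()
cv2.imwrite("pics/fs.png",a);cv2.imwrite("pics/fd.png",b)
cv2.imwrite("pics/fcrop.png",cv2.resize(np.hstack([a[200:400,220:480],b[190:390,150:410]]),(799,307),interpolation=cv2.INTER_CUBIC))
for n,i in(("scene",a),("side",b)):
    o=cv2.imread(f"pics/{n}0.png");d=cv2.absdiff(o,i).max(2);cv2.imwrite(f"pics/diff_{n}.png",d)
E
```

```text
time: 14.25
tcp_pos: [0.4911, 0.1287, 0.3342]
tool_rot: [[-0.999, 0.05, 0.0], [0.05, 0.999, 0.003], [-0.0, 0.003, -1.0]]
ft_force: [0.6, 0.3, -0.2]
width: 0.0004
t 14.25 tcp [0.4911 0.1287 0.3342] w 0.0004 yaw_y 87.13 zaxis [ 0.     0.003 -1.   ] F [ 0.6  0.3 -0.2]
shift cm [-19.55   0.11   0.  ]
```

View pics/fcrop.png

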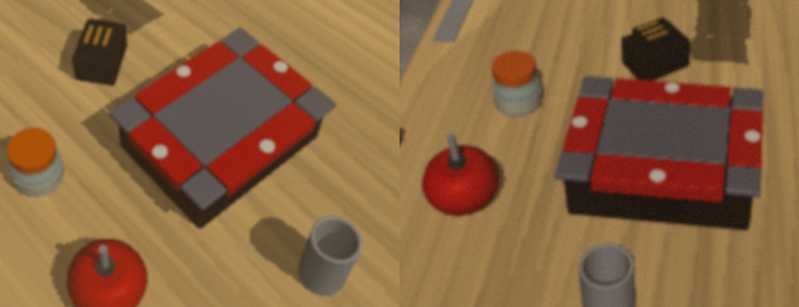

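View pics/diff_side.png

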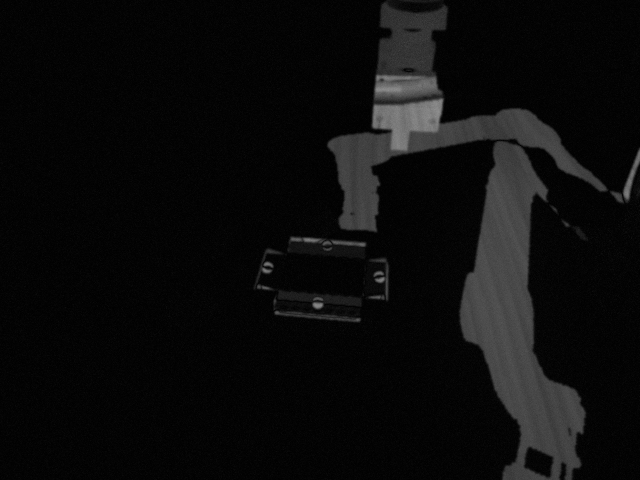

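All four sections are flush. The side-view difference shows only the sections and the arm changed: the corners, panel, box outline and neighbouring objects didn't move.

```bash
python3 -c "
from rig import *
print(close_job())"
```

```text
the job is handed in; nothing more can be done
None
```

All four red sections are pressed shut and look flush with the lid. I pressed them with the closed fingertips in the order +y, -y, -x, +x, and handed the job in at about 14.4 s of the 48 s.

- **Sections:** Each press bottomed out with the fingertips at about 70 mm. In the final scene and side pictures all four sections are flush, with no gaps at the corners.
- **Box and surroundings:** I compared the side view from before and after. Only the sections, the arm and its shadow had changed, so the box, battery, jar, tube and ball appear not to have moved.
- **Forces:** The wrist force read 33 N on the first press and 21–23 N on the others, with 7–15 N of that sideways along x. These are readings at the end of each move, so brief peaks in between may not show.
- **Positions:** The two cameras disagreed by 4–5 mm in y when I located the spots, so I aimed between the two readings. The fingertips came down within about 4 mm of those targets. No check failed.

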